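Set the packing jig's length stop and ratchet its clamp tight

TASK

Set the packing jig's length stop to the steel setting bar that lies in its track: slide the stop along until the bar is held without play between the end fence and the stop, then, leaving the bar in, tighten the stop's clamp with its ratchet lever, which only has room for short back-and-forth swings, until the screw turns no further. Then lift the bar out, lower it into the steel tray and let go without dropping it; the stop must stay where it was set, and the timer and the loupe are to be left alone.

Things in the scene. Friction and masses are not known exactly. Their poses are not given: they have to be found in the camera images.
- jig: packing jig fixed to the bench: an aluminium track 64 wide, 360 long; origin on the bench under the track, its y axis runs along the track towards the end fence, its x axis across it (-x is the side towards the robot), z up. The track's floor is 23 high and 36 wide between two 5 high shoulders (tops at 28). Small hold-down feet stick out to 54 either side of the middle, 6 high
- fence_face (a point): point on the fence's inner face (the face towards the stop), 17 above the track's floor, on the track's middle line. The fence is a steel plate 64 wide, 9 thick, top 80 above the bench, square to the track
- stop_face (a point): point on the face of the sliding stop that looks to the fence, 40 above the bench, on the track's middle line. The stop is a U-shaped steel carriage 64 wide, 90 long along the track, with an upright cheek plate 6 thick at each end (tops 88 above the bench); the face is the outer face of the cheek nearer the fence
- rear_cheek (a point): point on the outer face of the stop's other cheek (the one away from the fence), 68 above the bench, on the middle line: push here towards the fence to slide the stop
- stop (a joint): travel of the stop along the track towards the fence in m (0 = farthest away); unclamped it slides with about 6 N of friction and stays where it is left
- screw_axis (a point): point on the upright axis of the clamp screw and of the lever, midway between the two cheeks, 83 above the bench
- clamp_screw (a joint): angle of the clamp screw in rad, growing clockwise seen from above: 0 = loose, 4.7 = its end stop, fully tight. It turns with about 0.2 N m and stays where it is left; in the last 0.8 rad its shoe presses on the track and holds the stop
- ratchet_lever (a joint): angle of the ratchet lever in rad: 0 = it points along the jig's -x, positive = swung clockwise seen from above, so its grip moves towards the fence. The cheeks block it at -0.70 and +0.70. Swinging it to plus drives the screw (after up to 0.4 rad of idle travel until the pawl catches a tooth; 16 teeth); swinging it back to minus slips freely and leaves the screw where it is
- lever_grip (a point): centre of the lever's upright black grip, a round post 18 in diameter, 81 above the bench; the post runs from 61 to 99 above the bench, 95 from the screw axis. The flat lever arm below it is 16 wide and 8 thick, its underside 53 above the bench
- bar_mid (a point): centre of the loose steel setting bar, 30 x 110 x 30, 0.3 kg or so, lying in the track between the stop and the fence; y axis along its length, z up. Its top stands 53 above the bench while it is in the track
- tray: fixed steel instrument tray, 125 x 225 inside, walls 18 high, floor 2 thick; origin under its centre, y axis along its length. A pen and a plug gauge lie along its +x wall (beyond x = +38); the rest is free
- timer: small white timer 62 x 62 x 22 on the bench, origin under its centre; leave alone
- loupe: black loupe 39 in diameter, 37 high, standing on the bench, origin under its centre; leave alone

How it is judged:
On the way, in this order (a step that is already met when the one before it is completed fails the run):
1. the stop is slid up so that the bar is held between it and the fence with less than 1.5 mm of play (y of stop_face in the frame of fence_face above -0.1115 m and y of bar_mid in the frame of fence_face between -0.06 and -0.05 m and z of bar_mid in the frame of fence_face below 0.004 m), for 0.2 s.
2. the clamp screw is turned to 4.5 rad or more with the bar still held between stop and fence (value of joint clamp_screw above 4.5 rad and y of stop_face in the frame of fence_face above -0.112 m and z of bar_mid in the frame of fence_face below 0.004 m and y of bar_mid in the frame of fence_face above -0.06 m), for 0.2 s.
3. the bar is lowered into the tray by the fingers: no more than 12 mm above where it will rest while they still touch it (x of bar_mid in the frame of tray between -0.06 and 0.06 m and y of bar_mid in the frame of tray between -0.1 and 0.1 m and z of bar_mid in the frame of tray below 0.029 m and contact force between the fingers and bar above 0.2 N).
At the end, for the whole second after the job is handed in: The setting bar lies flat on the steel tray's floor, at rest and released; the clamp screw stands at 4.5 rad or more (end stop 4.7); the gap between stop and fence is the bar's 110 mm, no more than 2 mm over and 1.5 mm under (x of bar_mid in the frame of tray between -0.06 and 0.06 m and y of bar_mid in the frame of tray between -0.1 and 0.1 m and z of bar_mid in the frame of tray below 0.022 m and linear speed of bar below 0.02 m/s and value of joint clamp_screw above 4.5 rad and y of stop_face in the frame of fence_face between -0.112 and -0.1085 m); the robot touches nothing.
It fails at once if the timer or the loupe is moved by more than 20 mm (distance of any of timer, loupe from where it was at the start of the episode above 0.02 m).
It also fails if it takes over 72 s, if anything falls off the work surface, if the arm or the gripper's body presses on something with over 40 N, if the wrist force passes 120 N, or if a joint passes its speed limit or range.

ROBOT

A 7-joint arm with a two-finger parallel gripper is mounted at the origin on a cart in front of the work surface, level with it; the furniture and walls round the work are solid. World frame = base frame: x ahead of the robot, y to its left, z up, the work surface at z = 0. Lengths are in m, angles in rad, forces in N, time in s.
With the tool pointing down it reaches from about 0.4 to 0.875 m from the base axis. Payload 19.3 kg.
Tool frame: the origin (TCP) lies at the centre of the arm's flange, where the gripper is bolted on; the fingertips stand 173 mm ahead of it and the grasp point (between the pads) lies 155 mm ahead of it; z points along the fingers, y is the line along which they close (so a half turn about z gives the same grasp; the last joint's range is limited). The gripper opens to 85 mm and grips with 20 to 120 N. Pads are 22 mm wide; open, the fingers measure 114 mm over their backs; the gripper's body (76 mm by 85 mm) begins 54 mm behind the grasp point. The pads swing forward as they close: fully open they stand 13 mm farther back than shut.
Start: joints at [1.248, 0.521, -0.036, 1.599, 0.021, 1.021, -0.113], TCP at [0.156, -0.605, 0.405] pointing down, gripper open.
Joint ranges: [-2.91, 2.91], [-0.3, 2.13], [-1.5, 1.42], [0.17, 2.43], [-1.26, 4.41], [0.16, 1.93], [-2.52, 2.52]. Speed limits (rad/s): [1.89, 1.89, 2.39, 2.39, 3.01, 3.01, 3.01].

INTERFACE

Orientations are given as a 3x3 rotation matrix whose columns are the frame's x, y, z axes.
In Python, from bench import sense, snapshot, hand_in gives the robot as it stands. The module is installed in compiled form; this text tells all that it offers.
- The arm moves only by the tool step_arm, never from a script. Its argument "increments" is a list of rows, each a list of 2 entries, a list of its own where there are three numbers: the shift along the tool's x, y, z each as a share of 0.1 m, from -1 to 1, then the turn, a rotation vector about the tool's x, y, z each as a share of 90 degrees, from -1 to 1. A call has exactly 10 rows; each row shifts and turns the commanded pose from where the row before left it, along the tool's axes as they then stand; what a row does not reach is not made up. A row lasts 1/10 s, in which the tool goes at most 50 mm and 8.59 degrees, less where a joint would pass 70% of its speed; a pose out of reach is approached as far as the arm can. A call with a number of a shift or a turn outside -1 to 1 is refused whole. A call with a gripper value outside its range is refused whole. "gripper" is the opening, from 0 (shut) to 1 (fully open), set as the call begins (left out, the last holds). The fingers move at their own pace and stop on an object; "newtons" is the grip in N (left out, the last holds). Time passes only in rows, so rows that do not move let the fingers close, or fill a call up. It gives the time, the measured TCP pose, the force, the opening and the grip force at its end, in the units of the state.
- sense(): the state, without advancing time (a new reading comes with each control period).
- snapshot(name): name is "scene" or "top" or "wrist"; returns a dict with "frame" (420x560x3 uint8, red, green, blue), "vfov" (degrees; the focal length in pixels is half the picture's height over the tangent of half this angle, whatever the lens; pixels are square), "cx", "cy" (the principal point, pixels), "extrinsics" (4x4, takes a point from world to camera coordinates); the wrist camera has in their place "mount" (4x4, takes a point from camera to tool coordinates, whose origin is the TCP and whose axes are the flange's). Camera axes: x right, y down, z forward; pixel columns grow to the right and rows downward; lengths in m; the calibration is good to about 2 mm. A picture is of the moment at which its call begins: read the wrist's pose just before it. There is no depth.
- hand_in(): hands the job in; it is judged then, once.
The state is a dict: "time_s": time; "joint_pos": joint angles; "dq": joint speeds; "joint_torque": joint torques, N m; "position": TCP position; "tool_rot": TCP orientation; "force": force on the tool from outside, world axes, zero at the start; "wrist_torque": the same for the moment, N m; "grip_width": finger opening in m; "finger_force": force on a finger pad.
Only numpy, scipy, OpenCV 4.12 (cv2) and the standard library are available. Lean on these libraries where they do the work, as an engineer would, in place of code of your own. Each camera call takes 0.05 s, during which the arm holds its last target. There are 200 camera calls.

## Working session

There is one attempt and no reset: what is moved stays moved. The work goes in short steps, Python scripts to look and compute and a tool call to move; the robot and the scene stay as the last step left them, time stands still between calls to the robot, and variables do not carry over. Pictures are saved under pics/ and viewed, at most 10 in all, crops included, and the job is handed in when it is done.

Besides the shell and the picture viewer there is one more tool, called by a JSON object that holds its "api" and its "payload". step_arm: Moves the arm, as the interface text tells. Shift numbers are shares of 0.1 m and turn numbers shares of 90 degrees, none past 1 either way. Its arguments: {"type":"object","properties":{"increments":{"type":"array"},"gripper":{"type":"number"},"newtons":{"type":"number"}},"required":["increments"]}

```bash
mkdir -p pics; cat > h.py <<'E'
import numpy as np, cv2, pickle
from bench import sense, snapshot
def save(n, fn):
    s=snapshot(n); pickle.dump((sense() if 0 else None,s),open(f'pics/{fn}.pkl','wb'))
    cv2.imwrite(f'pics/{fn}.png',s['frame'][:,:,::-1]); return s
def ray(s,u,v,T=None):
    f=s['frame'].shape[0]/2/np.tan(np.radians(s['vfov'])/2)
    d=np.array([(u-s['cx'])/f,(v-s['cy'])/f,1.])
    if T is None: T=np.linalg.inv(s['extrinsics'])
    return T[:3,3],T[:3,:3]@d
def onz(s,u,v,z,T=None):
    o,d=ray(s,u,v,T); return o+d*(z-o[2])/d[2]
def proj(s,p):
    f=s['frame'].shape[0]/2/np.tan(np.radians(s['vfov'])/2)
    c=s['extrinsics'][:3,:3]@p+s['extrinsics'][:3,3]; return c[0]/c[2]*f+s['cx'],c[1]/c[2]*f+s['cy']
def load(fn): return pickle.load(open(f'pics/{fn}.pkl','rb'))[1]
E
python3 - <<'E'
from h import *
s=sense(); print(s)
for n in('top','scene'):
    a=save(n,n+'0'); print(n,a['vfov'],a['cx'],a['cy'],a['extrinsics'].round(3).tolist())
E
```

```text
{'time_s': 0.0, 'joint_pos': array([ 1.24777348,  0.52203643, -0.03632378,  1.5999857 ,  0.02124095,
        1.02106169, -0.11281062]), 'dq': array([ 2.50909028e-03,  2.53837884e-04,  1.44467120e-03,  8.00101565e-06,
        2.69028775e-04,  3.31371943e-04, -1.39018583e-03]), 'joint_torque': array([ 1.18712655e-03, -9.27118349e+01,  1.98040478e+00, -3.69942069e+01,
        1.78493047e-02,  7.98778696e-03, -1.10998546e-04]), 'position': array([ 0.15627685, -0.60501648,  0.40411968]), 'tool_rot': array([[ 9.68210838e-01,  2.50135214e-01, -3.84894557e-04],
       [ 2.50135484e-01, -9.68210290e-01,  1.03613148e-03],
       [-1.13485903e-04, -1.09946951e-03, -9.99999389e-01]]), 'force': array([ 0.24597341, -1.0481657 , -0.27018201]), 'wrist_torque': array([ 0.00990472,  0.03777842, -0.01392314]), 'finger_force': 0.0, 'grip_width': 0.08532721982688646}
top 51.142406573580615 272.9162138909402 212.38140689201947 [[-0.012, -1.0, 0.01, 0.042], [-0.998, 0.011, -0.06, 0.554], [0.06, -0.01, -0.998, 1.062], [0.0, 0.0, 0.0, 1.0]]
scene 49.03218608406054 278.594332212636 209.4967819540527 [[-0.89, -0.456, 0.013, 0.522], [-0.244, 0.451, -0.859, 0.17], [0.386, -0.767, -0.512, 1.051], [0.0, 0.0, 0.0, 1.0]]
```

View pics/top0.png

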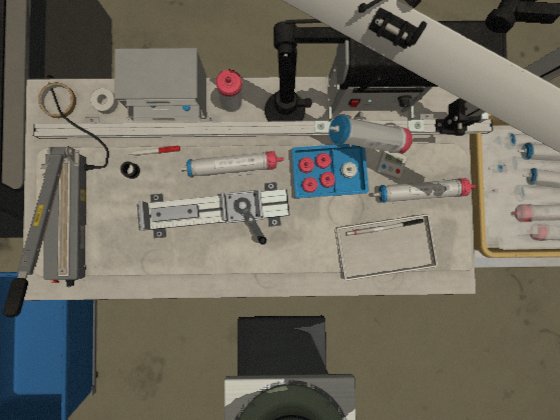

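View pics/scene0.png

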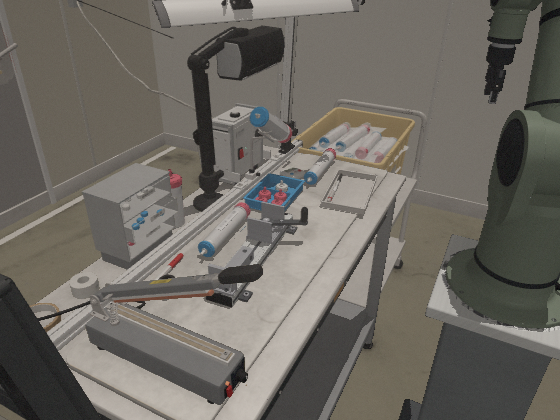

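The top view shows the jig running from about (138,215) at the fence to (288,203), with the bar near (177,212), the screw at (241,206), the lever grip at (263,240), the tray centred at (386,247) and the loupe at (130,170). I'll enlarge it.

```bash
python3 - <<'E'
from h import *
s=load('top0')
im=cv2.imread('pics/top0.png')[175:255,125:300]
cv2.imwrite('pics/c1.png',cv2.resize(im,None,fx=4.5,fy=4.5,interpolation=cv2.INTER_CUBIC))
for n,u,v,z in [('fence',140,214,.08),('fenceend',288,203,.028),('screw',241,206,.09),('grip',263,240,.099),('tray',386,247,.01),('bar',177,212,.053),('loupe',130,170,.037),('timer',392,166,.022)]: print(n,onz(s,u,v,z).round(3))
for c in [(334,225),(428,216),(436,267),(344,279)]: print(onz(s,*c,.018).round(3))
E
```

```text
fence [0.55  0.342 0.08 ]
fenceend [ 0.576 -0.002  0.028]
screw [0.565 0.109 0.09 ]
grip [0.487 0.059 0.099]
tray [ 0.466 -0.243  0.01 ]
bar [0.555 0.263 0.053]
loupe [0.659 0.379 0.037]
timer [ 0.665 -0.26   0.022]
[ 0.521 -0.114  0.018]
[ 0.541 -0.346  0.018]
[ 0.416 -0.362  0.018]
[ 0.389 -0.136  0.018]
```

View pics/c1.png

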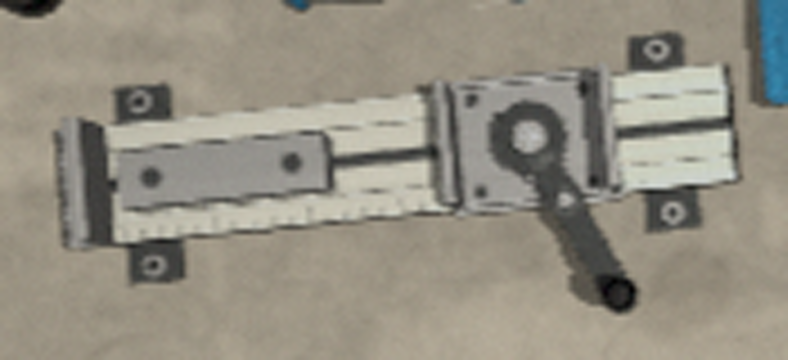

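The close-up shows the bar near the fence (crop x 115–330), the stop's cheeks at crop x≈445 and 605, and the screw at (530,137). The grip at (618,293) puts the lever at about -0.4 rad. The jig's yaw is about 5°. I'll move above the jig for a wrist view.

{"api": "step_arm", "payload": {"increments": [[[0.34, -0.34, 0], [0, 0, 0]], [[0.34, -0.34, 0], [0, 0, 0]], [[0.34, -0.34, 0], [0, 0, 0]], [[0.34, -0.34, 0], [0, 0, 0]], [[0.34, -0.34, 0], [0, 0, 0]], [[0.34, -0.34, 0], [0, 0, 0]], [[0.34, -0.34, 0], [0, 0, 0]], [[0.34, -0.34, 0], [0, 0, 0]], [[0.34, -0.34, 0], [0, 0, 0]], [[0.34, -0.34, 0], [0, 0, 0]]], "gripper": 0}}

```text
time_s: 1.1
position: [0.401, -0.1891, 0.4048]
tool_rot: [[0.968, 0.25, 0.0], [0.25, -0.968, -0.0], [0.0, 0.0, -1.0]]
force: [1.8, -0.9, 0.3]
grip_width: -0.0
finger_force: 0.0
```

```bash
cat >> h.py <<'E'
def goto(p,head):
    """print tool-axes shift (shares of 0.1 m) and turn about tool z (shares of 90 deg), shift before turning"""
    s=sense(); R=s['tool_rot']; d=R.T@(np.array(p)-s['position'])
    hd=np.degrees(np.arctan2(R[1,0],R[0,0])); 
    print('t',round(s['time_s'],2),'pos',s['position'].round(4),'head',hd.round(2),'tilt',R[:2,2].round(4),'F',s['force'].round(1),'w',round(s['grip_width'],4),'j7',s['joint_pos'][6].round(2),'| shift',(d*10).round(3),'turn',round(-(head-hd)/90,4))
E
python3 -c "
from h import *
goto((.52,.17,.40),95.2)"
```

```text
t 1.1 pos [ 0.401  -0.1891  0.4048] head 14.47 tilt [ 0.0001 -0.0001] F [ 1.8 -0.9  0.3] w -0.0 j7 -1.09 | shift [ 2.05  -3.179  0.047] turn -0.897
```

{"api": "step_arm", "payload": {"increments": [[[0.256, -0.397, 0], [0, 0, 0]], [[0.256, -0.397, 0], [0, 0, 0]], [[0.256, -0.397, 0], [0, 0, 0]], [[0.256, -0.397, 0], [0, 0, 0]], [[0.256, -0.397, 0], [0, 0, 0]], [[0.256, -0.397, 0], [0, 0, 0]], [[0.256, -0.397, 0], [0, 0, 0]], [[0.256, -0.397, 0], [0, 0, 0]], [[0, 0, 0], [0, 0, -0.0897]], [[0, 0, 0], [0, 0, -0.0897]]]}}

```text
time_s: 2.1
position: [0.5192, 0.1695, 0.4041]
tool_rot: [[0.856, 0.516, -0.001], [0.516, -0.856, 0.0], [-0.001, -0.001, -1.0]]
force: [0.1, -0.9, -0.6]
grip_width: 0.0
finger_force: 0.0
```

{"api": "step_arm", "payload": {"increments": [[[0, 0, 0], [0, 0, -0.0897]], [[0, 0, 0], [0, 0, -0.0897]], [[0, 0, 0], [0, 0, -0.0897]], [[0, 0, 0], [0, 0, -0.0897]], [[0, 0, 0], [0, 0, -0.0897]], [[0, 0, 0], [0, 0, -0.0897]], [[0, 0, 0], [0, 0, -0.0897]], [[0, 0, 0], [0, 0, -0.0897]], [[0, 0, 0], [0, 0, 0]], [[0, 0, 0], [0, 0, 0]]]}}

```text
time_s: 3.1
position: [0.5194, 0.1676, 0.4045]
tool_rot: [[-0.086, 0.996, -0.0], [0.996, 0.086, 0.0], [0.0, -0.0, -1.0]]
force: [-0.1, -0.6, 0.5]
grip_width: 0.0001
finger_force: 0.0
```

```bash
cat >> h.py <<'E'
def wrist(fn):
    q=sense(); s=snapshot('wrist'); T=np.eye(4); T[:3,:3]=q['tool_rot']; T[:3,3]=q['position']
    W=T@s['mount']; s['extrinsics']=np.linalg.inv(W)
    pickle.dump((None,s),open(f'pics/{fn}.pkl','wb')); cv2.imwrite(f'pics/{fn}.png',s['frame'][:,:,::-1]); return s
E
python3 -c "
from h import *
goto((.52,.17,.40),95.2)
s=wrist('w1');print(s['mount'].round(3),s['vfov'])"
```

```text
t 3.1 pos [0.5194 0.1676 0.4045] head 94.95 tilt [-0.0004  0.    ] F [-0.1 -0.6  0.5] w 0.0001 j7 -0.66 | shift [0.023 0.008 0.045] turn -0.0028
[[ 0.    -0.964 -0.267  0.068]
 [ 1.     0.    -0.001 -0.   ]
 [ 0.001 -0.267  0.964  0.031]
 [ 0.     0.     0.     1.   ]] 69.77672511817667
```

View pics/w1.png

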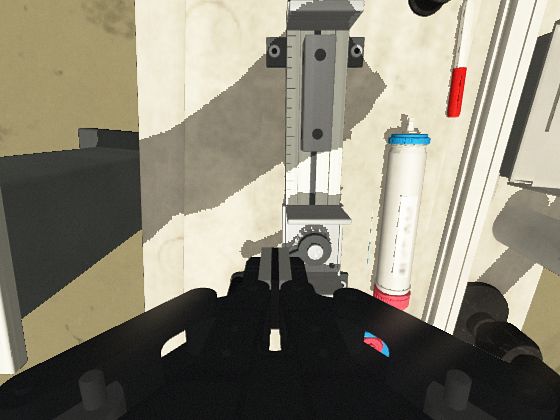

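The wrist view shows the fence at the top (u 287–362, v 0–25), the bar's top at u 302–335, v 35–152, the stop's front cheek at v 205–222 and the screw hub at (315,253). I'll enlarge that part.

```bash
python3 - <<'E'
from h import *
im=cv2.imread('pics/w1.png')[0:290,230:400]
a=cv2.resize(im[:150],None,fx=4,fy=4,interpolation=cv2.INTER_NEAREST)[:,:400+280]
cv2.imwrite('pics/c2.png',cv2.resize(np.hstack([im[:145,40:140],im[145:290,0:165][:, 10:150]]),None,fx=3.3,fy=4,interpolation=cv2.INTER_CUBIC))
E
```

```text
(no output)
```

View pics/c2.png

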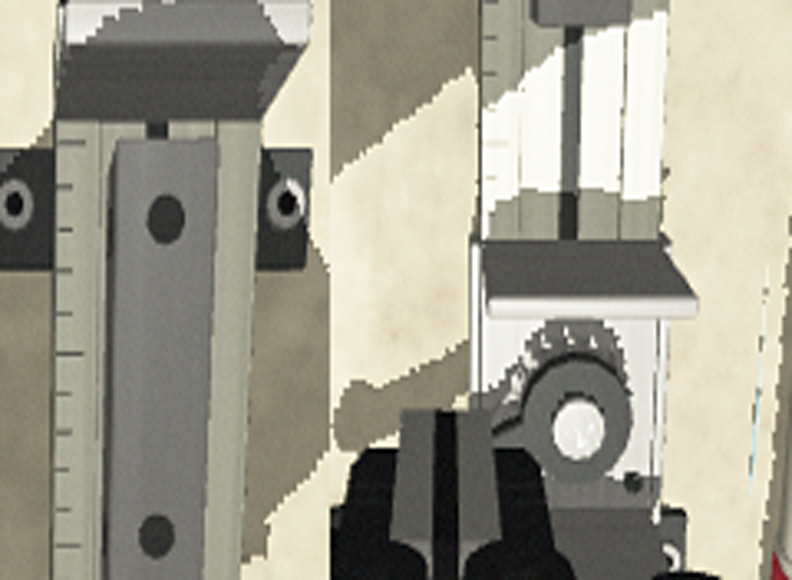

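```bash
python3 - <<'E'
from h import *
s=load('w1')
P=lambda n,u,v,z: print(n,onz(s,u,v,z)[:2].round(4))
P('fence topL',290.6,11,.08);P('fence topR',360.9,11,.08);P('fence baseL',287,29.5,.028);P('fence baseR',348,29.5,.028)
P('bar fL',304,35,.053);P('bar fR',336,35,.053);P('bar n',302,152,.053);P('bar n',334,152,.053)
P('screw',315.8,252,.09)
P('cheek L',287.9,219,.088);P('cheek R',350.6,219,.088);P('cheek bL',286.4,205.5,.028);P('cheek bR',340,205.5,.028)
P('foot bolts',274.5,51,.006);P('foot',357,51,.006)
t=load('top0');Q=lambda n,x,y,z: print('top',n,onz(t,125+x/4.5,175+y/4.5,z)[:2].round(4))
Q('grip',619,294,.099);Q('screw',530,136,.09);Q('rear cheek outer L',606,72,.088);Q('rear outer R',620,190,.088);Q('fence',82,120,.08);Q('fence',87,245,.08)
Q('b1',140,100,.006);Q('b2',655,48,.006);Q('b3',153,265,.006);Q('b4',672,210,.006)
E
```

```text
fence topL [0.5179 0.3328]
fence topR [0.5778 0.338 ]
fence baseL [0.5168 0.3332]
fence baseR [0.5789 0.3386]
bar fL [0.5331 0.3229]
bar fR [0.5634 0.3255]
bar n [0.5433 0.2139]
bar n [0.5767 0.2168]
screw [0.5649 0.1182]
cheek L [0.5333 0.15  ]
cheek R [0.5953 0.1554]
cheek bL [0.5342 0.1485]
cheek bR [0.5974 0.154 ]
foot bolts [0.5053 0.3172]
foot [0.5961 0.3251]
top grip [0.4861 0.0601]
top screw [0.5668 0.1047]
top rear cheek outer L [0.5993 0.0657]
top rear outer R [0.5389 0.0592]
top fence [0.5784 0.3348]
top fence [0.5142 0.3319]
top b1 [0.5955 0.3241]
top b2 [0.6213 0.0401]
top b3 [0.5047 0.3166]
top b4 [0.5315 0.0318]
```

```bash
python3 - <<'E'
from h import *
s=load('w1');t=load('top0')
o1,d1=ray(s,315.8,252);o2,d2=ray(t,125+530/4.5,175+136/4.5)
A=np.c_[d1,-d2];k=np.linalg.lstsq(A,o2-o1,rcond=None)[0];print(o1+k[0]*d1,o2+k[1]*d2)
goto((.5764,.028,.241),95.2)
E
```

```text
[0.5699979  0.10653139 0.0618243 ] [0.56895545 0.10629835 0.06173055]
t 3.15 pos [0.5194 0.1677 0.4046] head 94.96 tilt [-0.0003 -0.0001] F [-1.1  0.1  0.2] w 0.0003 j7 -0.66 | shift [-1.441  0.448  1.636] turn -0.0026
```

{"api": "step_arm", "payload": {"increments": [[[-0.36, 0.112, 0], [0, 0, -0.0026]], [[-0.36, 0.112, 0], [0, 0, 0]], [[-0.36, 0.112, 0], [0, 0, 0]], [[-0.36, 0.112, 0], [0, 0, 0]], [[0, 0, 0.43], [0, 0, 0]], [[0, 0, 0.43], [0, 0, 0]], [[0, 0, 0.43], [0, 0, 0]], [[0, 0, 0.43], [0, 0, 0]], [[0, 0, 0], [0, 0, 0]], [[0, 0, 0], [0, 0, 0]]]}}

```text
time_s: 4.15
position: [0.5777, 0.0291, 0.2335]
tool_rot: [[-0.094, 0.996, -0.0], [0.996, 0.094, 0.0], [0.0, -0.0, -1.0]]
force: [1.8, 0.6, 0.2]
grip_width: 0.0002
finger_force: 0.0
```

```bash
python3 -c "
from h import *
e=np.array([-.0906,.9959]); g=np.array([.5732,.0627])+e*(.074-.011)
goto((*g,.231),95.2)
s=wrist('w2')"
```

```text
t 4.15 pos [0.5777 0.0291 0.2335] head 95.38 tilt [-0.0005  0.0001] F [1.8 0.6 0.2] w 0.0002 j7 -0.53 | shift [ 0.969 -0.011  0.025] turn 0.002
```

View pics/w2.png

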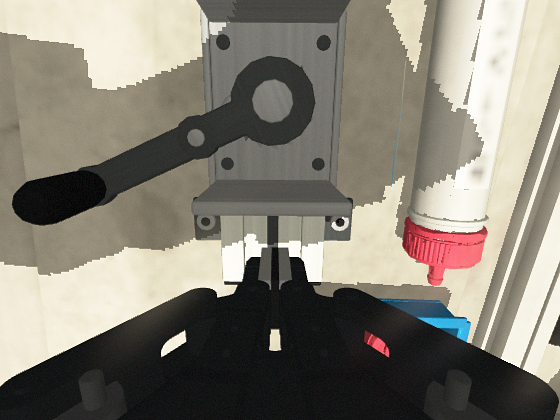

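The closed fingers are behind the rear cheek on the middle line. The hub is at (272,98) and the lever stands at about -0.47 rad. Now I'll push.

{"api": "step_arm", "payload": {"increments": [[[0.1, 0, 0], [0, 0, 0]], [[0.1, 0, 0], [0, 0, 0]], [[0.1, 0, 0], [0, 0, 0]], [[0.1, 0, 0], [0, 0, 0]], [[0.1, 0, 0], [0, 0, 0]], [[0.1, 0, 0], [0, 0, 0]], [[0.1, 0, 0], [0, 0, 0]], [[0.1, 0, 0], [0, 0, 0]], [[0.05, 0, 0], [0, 0, 0]], [[0, 0, 0], [0, 0, 0]]]}}

```text
time_s: 5.2
position: [0.5695, 0.1147, 0.2337]
tool_rot: [[-0.096, 0.995, 0.002], [0.995, 0.096, 0.0], [0.0, 0.002, -1.0]]
force: [-0.2, 0.6, 0.5]
grip_width: 0.0001
finger_force: 0.0
```

{"api": "step_arm", "payload": {"increments": [[[0.02, 0, 0], [0, 0, 0]], [[0.02, 0, 0], [0, 0, 0]], [[0.02, 0, 0], [0, 0, 0]], [[0.01, 0, 0], [0, 0, 0]], [[0, 0, 0], [0, 0, 0]], [[0, 0, 0], [0, 0, 0]], [[0, 0, 0], [0, 0, 0]], [[0, 0, 0], [0, 0, 0]], [[0, 0, 0], [0, 0, 0]], [[0, 0, 0], [0, 0, 0]]]}}

```text
time_s: 6.2
position: [0.569, 0.1196, 0.2334]
tool_rot: [[-0.094, 0.996, 0.001], [0.996, 0.094, -0.002], [-0.002, 0.001, -1.0]]
force: [1.8, -7.5, 7.3]
grip_width: -0.0
finger_force: 4.1
```

```bash
python3 -c "
from h import *
e=np.array([-.0906,.9959]); g=np.array([.5732,.0627])+e*(.074-.011)
goto((*g,.231),95.2)"
```

```text
t 6.2 pos [0.569  0.1196 0.2334] head 95.38 tilt [ 0.0008 -0.0015] F [ 1.8 -7.5  7.3] w -0.0 j7 -0.69 | shift [ 0.059 -0.009  0.024] turn 0.0021
```

{"api": "step_arm", "payload": {"increments": [[[0.01, 0, 0], [0, 0, 0]], [[0.01, 0, 0], [0, 0, 0]], [[0.01, 0, 0], [0, 0, 0]], [[0.01, 0, 0], [0, 0, 0]], [[0, 0, 0], [0, 0, 0]], [[0, 0, 0], [0, 0, 0]], [[0, 0, 0], [0, 0, 0]], [[0, 0, 0], [0, 0, 0]], [[0, 0, 0], [0, 0, 0]], [[0, 0, 0], [0, 0, 0]]]}}

```text
time_s: 7.2
position: [0.5687, 0.1235, 0.2334]
tool_rot: [[-0.094, 0.996, 0.001], [0.996, 0.094, -0.002], [-0.002, 0.001, -1.0]]
force: [0.8, -8.5, 7.6]
grip_width: -0.0001
finger_force: 4.4
```

{"api": "step_arm", "payload": {"increments": [[[0.01, 0, 0], [0, 0, 0]], [[0.01, 0, 0], [0, 0, 0]], [[0.01, 0, 0], [0, 0, 0]], [[0, 0, 0], [0, 0, 0]], [[0, 0, 0], [0, 0, 0]], [[0, 0, 0], [0, 0, 0]], [[0, 0, 0], [0, 0, 0]], [[0, 0, 0], [0, 0, 0]], [[0, 0, 0], [0, 0, 0]], [[0, 0, 0], [0, 0, 0]]]}}

```text
time_s: 8.2
position: [0.5685, 0.1254, 0.2334]
tool_rot: [[-0.093, 0.996, 0.001], [0.996, 0.093, -0.003], [-0.003, 0.0, -1.0]]
force: [1.7, -15.2, 9.8]
grip_width: 0.0003
finger_force: 7.7
```

{"api": "step_arm", "payload": {"increments": [[[0.01, 0, 0], [0, 0, 0]], [[0.01, 0, 0], [0, 0, 0]], [[0, 0, 0], [0, 0, 0]], [[0, 0, 0], [0, 0, 0]], [[0, 0, 0], [0, 0, 0]], [[0, 0, 0], [0, 0, 0]], [[0, 0, 0], [0, 0, 0]], [[0, 0, 0], [0, 0, 0]], [[0, 0, 0], [0, 0, 0]], [[0, 0, 0], [0, 0, 0]]]}}

```text
time_s: 9.2
position: [0.5685, 0.1259, 0.2334]
tool_rot: [[-0.091, 0.996, 0.0], [0.996, 0.091, -0.006], [-0.006, -0.0, -1.0]]
force: [1.4, -24.1, 14.5]
grip_width: 0.0001
finger_force: 12.5
```

```bash
python3 -c "
from h import *
goto((.55,.123,.231),95.2)
s=wrist('w3')"
```

```text
t 9.2 pos [0.5685 0.1259 0.2334] head 95.24 tilt [ 0.0004 -0.006 ] F [  1.4 -24.1  14.5] w 0.0001 j7 -0.7 | shift [-0.012 -0.187  0.024] turn 0.0005
```

View pics/w3.png

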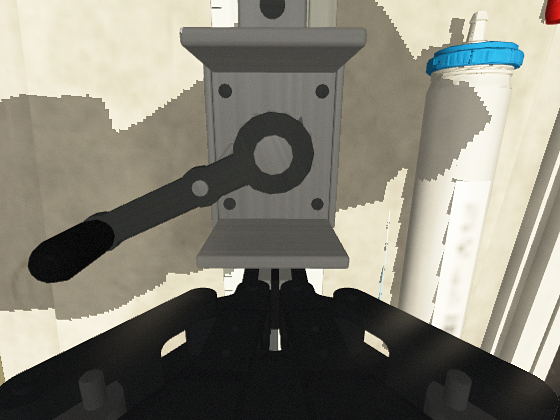

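The stop is firm against the bar at 24 N. The hub is at (273,154), the grip's base near (103,230) and its top near (52,258).

```bash
python3 - <<'E'
from h import *
s=load('w3')
h=onz(s,273,154,.062);a=onz(s,200,188,.061);g=onz(s,55,256,.099);b=onz(s,103,231,.063)
cl=onz(s,(180+366)/2,43,.088); print('front cheek edge',cl.round(4), 'rear', onz(s,273,268,.088).round(4))
ex=np.array([.9959,.0906]);ey=np.array([-.0906,.9959])
print('hub',h.round(4))
for p in(a,g,b):
    d=(p-h)[:2];print(p.round(4),np.hypot(*d).round(4),np.arctan2(d@ey,-d@ex).round(3))
E
```

```text
front cheek edge [0.5587 0.2208 0.088 ] rear [0.5663 0.1369 0.088 ]
hub [0.5621 0.1813 0.062 ]
[0.5288 0.1621 0.061 ] 0.0384 -0.433
[0.4845 0.1398 0.099 ] 0.0881 -0.4
[0.4824 0.1367 0.063 ] 0.0914 -0.42
```

{"api": "step_arm", "payload": {"increments": [[[-0.1, 0, 0], [0, 0, 0]], [[-0.1, 0, 0], [0, 0, 0]], [[0, 0, -0.35], [0, 0, 0]], [[0, 0, -0.35], [0, 0, 0]], [[0.186, -0.44, 0], [0, 0, 0]], [[0.186, -0.44, 0], [0, 0, 0]], [[0, 0, 0], [0, 0, -0.0906]], [[0, 0, 0], [0, 0, -0.0906]], [[0, 0, 0], [0, 0, -0.0906]], [[0, 0, 0], [0, 0, -0.0906]]]}}

```text
time_s: 10.25
position: [0.4785, 0.138, 0.3029]
tool_rot: [[-0.621, 0.784, 0.0], [0.784, 0.621, 0.0], [0.0, 0.0, -1.0]]
force: [-0.9, 0.5, -0.3]
grip_width: 0.0001
finger_force: 0.0
```

{"api": "step_arm", "payload": {"increments": [[[0, 0, 0], [0, 0, -0.0906]], [[0, 0, 0], [0, 0, -0.0906]], [[0, 0, 0], [0, 0, -0.0906]], [[0, 0, 0], [0, 0, -0.0906]], [[0, 0, 0], [0, 0, -0.0906]], [[0, 0, 0], [0, 0, -0.0906]], [[0, 0, 0], [0, 0, -0.0906]], [[0, 0, 0], [0, 0, -0.0906]], [[0, 0, 0], [0, 0, -0.0906]], [[0, 0, 0], [0, 0, -0.0906]]], "gripper": 0.4}}

```text
time_s: 11.25
position: [0.4785, 0.1379, 0.3028]
tool_rot: [[-0.867, -0.499, -0.0], [-0.499, 0.867, 0.0], [-0.0, 0.0, -1.0]]
force: [-0.1, 0.2, -0.4]
grip_width: 0.0346
finger_force: 0.0
```

```bash
python3 -c "
from h import *
goto((.4793,.1351,.240),209.3)
s=wrist('w4')"
```

```text
t 11.25 pos [0.4785 0.1379 0.3028] head -150.06 tilt [-0.0001  0.0003] F [-0.1  0.2 -0.4] w 0.0346 j7 0.96 | shift [ 0.007 -0.028  0.628] turn -3.9929
```

View pics/w4.png

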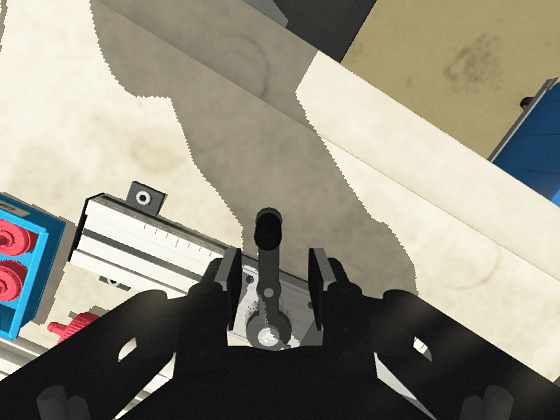

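The post's top is at (268,217), between the finger pads (u≈237 and 316) and slightly to the left of their middle.

```bash
python3 -c "
from h import *
s=load('w4');p=onz(s,268,216,.099);b=onz(s,267,239,.061);h=onz(s,267,332,.062);print(p,b,h)
for x in (p,b,h): goto((x[0],x[1],.240),-150.7)"
```

```text
[0.46536195 0.12691076 0.099     ] [0.49135746 0.13994075 0.061     ] [0.56115917 0.1795576  0.062     ]
t 11.3 pos [0.4786 0.1378 0.3026] head -149.53 tilt [-0.0004  0.0003] F [-0.9 -0.2 -1.4] w 0.034 j7 0.96 | shift [ 0.169 -0.027  0.626] turn 0.013
t 11.3 pos [0.4786 0.1378 0.3026] head -149.53 tilt [-0.0004  0.0003] F [-0.9 -0.2 -1.4] w 0.034 j7 0.96 | shift [-0.121 -0.047  0.626] turn 0.013
t 11.3 pos [0.4786 0.1378 0.3026] head -149.53 tilt [-0.0004  0.0003] F [-0.9 -0.2 -1.4] w 0.034 j7 0.96 | shift [-0.924 -0.059  0.626] turn 0.013
```

{"api": "step_arm", "payload": {"increments": [[[0.03, -0.035, 0], [0, 0, 0]], [[0, 0, 0.21], [0, 0, 0]], [[0, 0, 0.21], [0, 0, 0]], [[0, 0, 0.2], [0, 0, 0]], [[0, 0, 0], [0, 0, 0]], [[0, 0, 0], [0, 0, 0]], [[0, 0, 0], [0, 0, 0]], [[0, 0, 0], [0, 0, 0]], [[0, 0, 0], [0, 0, 0]], [[0, 0, 0], [0, 0, 0]]]}}

```text
time_s: 12.3
position: [0.4778, 0.1334, 0.241]
tool_rot: [[-0.87, -0.494, 0.0], [-0.494, 0.87, -0.0], [-0.0, -0.0, -1.0]]
force: [-0.5, -0.4, 0.7]
grip_width: 0.034
finger_force: 0.0
```

{"api": "step_arm", "payload": {"increments": [[[0, 0, 0], [0, 0, 0]], [[0, 0, 0], [0, 0, 0]], [[0, 0, 0], [0, 0, 0]], [[0, 0, 0], [0, 0, 0]], [[0, 0, 0], [0, 0, 0]], [[0, 0, 0], [0, 0, 0]], [[0, 0, 0], [0, 0, 0]], [[0, 0, 0], [0, 0, 0]], [[0, 0, 0], [0, 0, 0]], [[0, 0, 0], [0, 0, 0]]], "gripper": 0.25, "newtons": 20}}

```text
time_s: 13.3
position: [0.4778, 0.1335, 0.2407]
tool_rot: [[-0.869, -0.494, 0.0], [-0.494, 0.869, 0.0], [-0.0, -0.0, -1.0]]
force: [-0.9, -0.4, 0.5]
grip_width: 0.0213
finger_force: 0.0
```

```bash
cat >> h.py <<'E'
C=np.array([.5622,.1815]); EX=np.array([.9959,.0906]); EY=np.array([-.0906,.9959])
def lev():
    s=sense(); d=s['position'][:2]-C; th=np.arctan2(d@EY,-d@EX); hd=np.degrees(np.arctan2(s['tool_rot'][1,0],s['tool_rot'][0,0]))%360
    print('t',round(s['time_s'],2),'R',np.hypot(*d).round(4),'th',th.round(3),'th_head',np.radians(185.2-hd).round(3),'z',s['position'][2].round(4),'w',s['grip_width'].round(4),'F',s['force'].round(1),'F_radial,tan', (s['force'][:2]@s['tool_rot'][:2,:2]).round(1),'ff',s['finger_force'],'j',s['joint_pos'].round(2))
E
python3 -c "
from h import *
lev()"
```

```text
Traceback (most recent call last):
  File "h.py", line 29, in lev
    print('t',round(s['time_s'],2),'R',np.hypot(*d).round(4),'th',th.round(3),'th_head',np.radians(185.2-hd).round(3),'z',s['position'][2].round(4),'w',s['grip_width'].round(4),'F',s['force'].round(1),'F_radial,tan', (s['force'][:2]@s['tool_rot'][:2,:2]).round(1),'ff',s['finger_force'],'j',s['joint_pos'].round(2))
                                                                                                                                                        ^^^^^^^^^^^^^^^^^^^^^
AttributeError: 'float' object has no attribute 'round'
```

{"api": "step_arm", "payload": {"increments": [[[-0.009, 0.13, 0], [0, 0, 0.0867]], [[-0.009, 0.13, 0], [0, 0, 0.0867]], [[-0.009, 0.13, 0], [0, 0, 0.0867]], [[-0.009, 0.13, 0], [0, 0, 0.0867]], [[-0.009, 0.13, 0], [0, 0, 0.0867]], [[-0.009, 0.13, 0], [0, 0, 0.0867]], [[-0.009, 0.13, 0], [0, 0, 0.0867]], [[-0.009, 0.13, 0], [0, 0, 0.0867]], [[0, 0, 0], [0, 0, 0]], [[0, 0, 0], [0, 0, 0]]]}}

```text
time_s: 14.3
position: [0.4803, 0.2325, 0.2406]
tool_rot: [[-0.843, 0.538, -0.0], [0.538, 0.843, -0.0], [-0.0, -0.0, -1.0]]
force: [-1.4, -0.8, 0.3]
grip_width: 0.0214
finger_force: 0.3
```

```bash
sed -i "s/s\['grip_width'\].round(4)/round(s['grip_width'],4)/" h.py; python3 -c "
from h import *
lev()"
```

```text
t 14.3 R 0.0965 th 0.648 th_head 0.659 z 0.2406 w 0.0214 F [-1.4 -0.8  0.3] F_radial,tan [ 0.8 -1.4] ff 0.25710454210639 j [-0.    0.74 -0.79  1.93  0.75  0.79 -0.22]
```

{"api": "step_arm", "payload": {"increments": [[[-0.009, -0.129, 0], [0, 0, -0.0855]], [[-0.009, -0.129, 0], [0, 0, -0.0855]], [[-0.009, -0.129, 0], [0, 0, -0.0855]], [[-0.009, -0.129, 0], [0, 0, -0.0855]], [[-0.009, -0.129, 0], [0, 0, -0.0855]], [[-0.009, -0.129, 0], [0, 0, -0.0855]], [[-0.009, -0.129, 0], [0, 0, -0.0855]], [[-0.009, -0.129, 0], [0, 0, -0.0855]], [[-0.009, -0.129, 0], [0, 0, -0.0855]], [[-0.009, -0.129, 0], [0, 0, -0.0855]]]}}

```text
time_s: 15.3
position: [0.4927, 0.112, 0.2407]
tool_rot: [[-0.712, -0.703, 0.0], [-0.703, 0.712, -0.0], [-0.0, -0.0, -1.0]]
force: [0.3, 0.9, 0.0]
grip_width: 0.0215
finger_force: 0.2
```

```bash
python3 -c "
from h import *
lev()"
```

```text
t 15.3 R 0.0983 th -0.695 th_head -0.688 z 0.2407 w 0.0215 F [0.3 0.9 0. ] F_radial,tan [-0.9  0.4] ff 0.20347741898149252 j [ 0.4   0.84 -1.07  2.    0.96  0.92  1.16]
```

{"api": "step_arm", "payload": {"increments": [[[-0.009, 0.129, 0], [0, 0, 0.0855]], [[-0.009, 0.129, 0], [0, 0, 0.0855]], [[-0.009, 0.129, 0], [0, 0, 0.0855]], [[-0.009, 0.129, 0], [0, 0, 0.0855]], [[-0.009, 0.129, 0], [0, 0, 0.0855]], [[-0.009, 0.129, 0], [0, 0, 0.0855]], [[-0.009, 0.129, 0], [0, 0, 0.0855]], [[-0.009, 0.129, 0], [0, 0, 0.0855]], [[-0.009, 0.129, 0], [0, 0, 0.0855]], [[-0.009, 0.129, 0], [0, 0, 0.0855]]]}}

```text
time_s: 16.3
position: [0.4809, 0.2322, 0.2405]
tool_rot: [[-0.839, 0.544, -0.001], [0.544, 0.839, -0.001], [0.0, -0.001, -1.0]]
force: [-0.8, -1.6, -0.3]
grip_width: 0.0214
finger_force: 1.2
```

{"api": "step_arm", "payload": {"increments": [[[-0.009, -0.129, 0], [0, 0, -0.0855]], [[-0.009, -0.129, 0], [0, 0, -0.0855]], [[-0.009, -0.129, 0], [0, 0, -0.0855]], [[-0.009, -0.129, 0], [0, 0, -0.0855]], [[-0.009, -0.129, 0], [0, 0, -0.0855]], [[-0.009, -0.129, 0], [0, 0, -0.0855]], [[-0.009, -0.129, 0], [0, 0, -0.0855]], [[-0.009, -0.129, 0], [0, 0, -0.0855]], [[-0.009, -0.129, 0], [0, 0, -0.0855]], [[-0.009, -0.129, 0], [0, 0, -0.0855]]]}}

```text
time_s: 17.3
position: [0.4933, 0.112, 0.2407]
tool_rot: [[-0.712, -0.703, 0.0], [-0.703, 0.712, -0.0], [0.0, -0.0, -1.0]]
force: [0.7, 0.2, -0.0]
grip_width: 0.0214
finger_force: 0.2
```

```bash
python3 -c "
from h import *
lev()"
```

```text
t 17.3 R 0.0979 th -0.699 th_head -0.688 z 0.2407 w 0.0214 F [ 0.7  0.2 -0. ] F_radial,tan [-0.6 -0.4] ff 0.19313004333525896 j [ 0.4   0.84 -1.07  2.    0.96  0.93  1.16]
```

{"api": "step_arm", "payload": {"increments": [[[-0.009, 0.129, 0], [0, 0, 0.0855]], [[-0.009, 0.129, 0], [0, 0, 0.0855]], [[-0.009, 0.129, 0], [0, 0, 0.0855]], [[-0.009, 0.129, 0], [0, 0, 0.0855]], [[-0.009, 0.129, 0], [0, 0, 0.0855]], [[-0.009, 0.129, 0], [0, 0, 0.0855]], [[-0.009, 0.129, 0], [0, 0, 0.0855]], [[-0.009, 0.129, 0], [0, 0, 0.0855]], [[-0.009, 0.129, 0], [0, 0, 0.0855]], [[-0.009, 0.129, 0], [0, 0, 0.0855]]]}}

```text
time_s: 18.3
position: [0.4815, 0.2323, 0.2405]
tool_rot: [[-0.839, 0.544, -0.001], [0.544, 0.839, -0.001], [0.0, -0.001, -1.0]]
force: [-0.4, -1.9, -0.3]
grip_width: 0.0212
finger_force: 1.2
```

```bash
python3 -c "
from h import *
lev();s=wrist('w5')"
```

```text
t 18.3 R 0.0954 th 0.652 th_head 0.665 z 0.2405 w 0.0212 F [-0.4 -1.9 -0.3] F_radial,tan [-0.7 -1.8] ff 1.1919857561588287 j [ 0.    0.75 -0.8   1.93  0.75  0.79 -0.23]
```

View pics/w5.png

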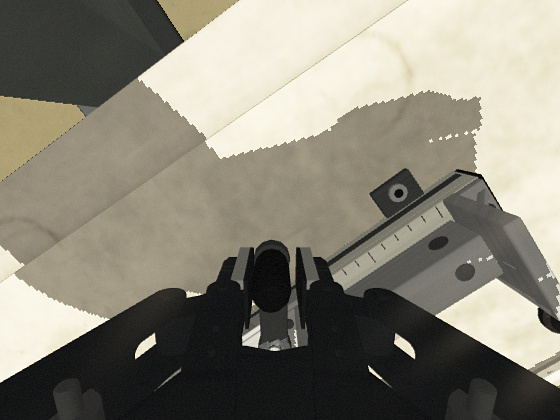

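The post is between the pads at (270,275), and the bar's end at (445,195) butts the fence. I'll continue the strokes.

{"api": "step_arm", "payload": {"increments": [[[-0.008, -0.129, 0], [0, 0, -0.0855]], [[-0.008, -0.129, 0], [0, 0, -0.0855]], [[-0.008, -0.129, 0], [0, 0, -0.0855]], [[-0.008, -0.129, 0], [0, 0, -0.0855]], [[-0.008, -0.129, 0], [0, 0, -0.0855]], [[-0.008, -0.129, 0], [0, 0, -0.0855]], [[-0.008, -0.129, 0], [0, 0, -0.0855]], [[-0.008, -0.129, 0], [0, 0, -0.0855]], [[-0.008, -0.129, 0], [0, 0, -0.0855]], [[-0.008, -0.129, 0], [0, 0, -0.0855]]]}}

```text
time_s: 19.35
position: [0.4929, 0.1119, 0.2408]
tool_rot: [[-0.71, -0.704, 0.0], [-0.704, 0.71, -0.0], [-0.0, -0.0, -1.0]]
force: [-0.0, 0.0, -0.4]
grip_width: 0.0212
finger_force: 0.2
```

{"api": "step_arm", "payload": {"increments": [[[-0.008, 0.129, 0], [0, 0, 0.0855]], [[-0.008, 0.129, 0], [0, 0, 0.0855]], [[-0.008, 0.129, 0], [0, 0, 0.0855]], [[-0.008, 0.129, 0], [0, 0, 0.0855]], [[-0.008, 0.129, 0], [0, 0, 0.0855]], [[-0.008, 0.129, 0], [0, 0, 0.0855]], [[-0.008, 0.129, 0], [0, 0, 0.0855]], [[-0.008, 0.129, 0], [0, 0, 0.0855]], [[-0.008, 0.129, 0], [0, 0, 0.0855]], [[-0.008, 0.129, 0], [0, 0, 0.0855]]]}}

```text
time_s: 20.35
position: [0.4802, 0.232, 0.2405]
tool_rot: [[-0.841, 0.542, -0.001], [0.542, 0.841, -0.001], [0.0, -0.001, -1.0]]
force: [-2.5, -1.6, 0.1]
grip_width: 0.0212
finger_force: 1.3
```

```bash
python3 -c "
from h import *
lev()"
```

```text
t 20.35 R 0.0963 th 0.642 th_head 0.663 z 0.2405 w 0.0212 F [-2.5 -1.6  0.1] F_radial,tan [ 1.2 -2.7] ff 1.3117486238479614 j [ 0.01  0.75 -0.81  1.93  0.76  0.79 -0.23]
```

{"api": "step_arm", "payload": {"increments": [[[-0.009, -0.129, 0], [0, 0, -0.0855]], [[-0.009, -0.129, 0], [0, 0, -0.0855]], [[-0.009, -0.129, 0], [0, 0, -0.0855]], [[-0.009, -0.129, 0], [0, 0, -0.0855]], [[-0.009, -0.129, 0], [0, 0, -0.0855]], [[-0.009, -0.129, 0], [0, 0, -0.0855]], [[-0.009, -0.129, 0], [0, 0, -0.0855]], [[-0.009, -0.129, 0], [0, 0, -0.0855]], [[-0.009, -0.129, 0], [0, 0, -0.0855]], [[-0.009, -0.129, 0], [0, 0, -0.0855]]]}}

```text
time_s: 21.35
position: [0.4926, 0.1118, 0.2408]
tool_rot: [[-0.71, -0.704, 0.0], [-0.704, 0.71, -0.0], [-0.0, -0.0, -1.0]]
force: [-0.5, -0.2, -0.6]
grip_width: 0.0213
finger_force: 0.2
```

{"api": "step_arm", "payload": {"increments": [[[-0.002, 0.065, 0], [0, 0, 0.0428]], [[-0.002, 0.065, 0], [0, 0, 0.0428]], [[-0.002, 0.065, 0], [0, 0, 0.0428]], [[-0.002, 0.065, 0], [0, 0, 0.0428]], [[-0.002, 0.065, 0], [0, 0, 0.0428]], [[-0.002, 0.065, 0], [0, 0, 0.0428]], [[-0.002, 0.065, 0], [0, 0, 0.0428]], [[-0.002, 0.065, 0], [0, 0, 0.0428]], [[0, 0, 0], [0, 0, 0]], [[0, 0, 0], [0, 0, 0]]]}}

```text
time_s: 22.35
position: [0.4682, 0.155, 0.2404]
tool_rot: [[-0.972, -0.233, 0.001], [-0.233, 0.972, -0.006], [0.001, -0.006, -1.0]]
force: [5.6, -20.2, 5.8]
grip_width: 0.0213
finger_force: 10.3
```

```bash
python3 -c "
from h import *
lev()"
```

```text
t 22.35 R 0.0977 th -0.184 th_head -0.145 z 0.2404 w 0.0213 F [  5.6 -20.2   5.8] F_radial,tan [ -0.7 -20.9] ff 10.308786034584045 j [ 0.26  0.78 -0.98  2.03  0.9   0.85  0.55]
```

{"api": "step_arm", "payload": {"increments": [[[0, 0.03, 0], [0, 0, 0.01]], [[0, 0.03, 0], [0, 0, 0.01]], [[0, 0, 0], [0, 0, 0]], [[0, 0, 0], [0, 0, 0]], [[0, 0, 0], [0, 0, 0]], [[0, 0, 0], [0, 0, 0]], [[0, 0, 0], [0, 0, 0]], [[0, 0, 0], [0, 0, 0]], [[0, 0, 0], [0, 0, 0]], [[0, 0, 0], [0, 0, 0]]]}}

```text
time_s: 23.35
position: [0.4668, 0.1602, 0.2403]
tool_rot: [[-0.979, -0.202, -0.0], [-0.202, 0.979, -0.007], [0.002, -0.007, -1.0]]
force: [1.8, -23.5, 10.3]
grip_width: 0.0211
finger_force: 12.1
```

```bash
python3 -c "
from h import *
lev()"
```

```text
t 23.35 R 0.0978 th -0.128 th_head -0.113 z 0.2403 w 0.0211 F [  1.8 -23.5  10.3] F_radial,tan [  3.  -23.4] ff 12.051799893379211 j [ 0.24  0.78 -0.98  2.03  0.9   0.85  0.51]
```

{"api": "step_arm", "payload": {"increments": [[[-0.001, 0.03, 0], [0, 0, 0.02]], [[-0.001, 0.03, 0], [0, 0, 0.02]], [[-0.001, 0.03, 0], [0, 0, 0.02]], [[-0.001, 0.03, 0], [0, 0, 0.02]], [[0, 0, 0], [0, 0, 0]], [[0, 0, 0], [0, 0, 0]], [[0, 0, 0], [0, 0, 0]], [[0, 0, 0], [0, 0, 0]], [[0, 0, 0], [0, 0, 0]], [[0, 0, 0], [0, 0, 0]]]}}

```text
time_s: 24.35
position: [0.4651, 0.176, 0.2407]
tool_rot: [[-0.997, -0.076, -0.0], [-0.076, 0.997, -0.0], [0.0, -0.0, -1.0]]
force: [0.3, 0.8, 0.5]
grip_width: 0.0216
finger_force: 0.1
```

```bash
python3 -c "
from h import *
lev()"
```

```text
t 24.35 R 0.0973 th 0.035 th_head 0.015 z 0.2407 w 0.0216 F [0.3 0.8 0.5] F_radial,tan [-0.3  0.8] ff 0.11308355256915092 j [ 0.2   0.77 -0.95  2.02  0.88  0.83  0.37]
```

```bash
python3 -c "
from h import *
lev();s=wrist('w6')"
```

```text
t 24.35 R 0.0973 th 0.035 th_head 0.015 z 0.2407 w 0.0216 F [0.3 0.8 0.5] F_radial,tan [-0.3  0.8] ff 0.11308355256915092 j [ 0.2   0.77 -0.95  2.02  0.88  0.83  0.37]
```

View pics/w6.png

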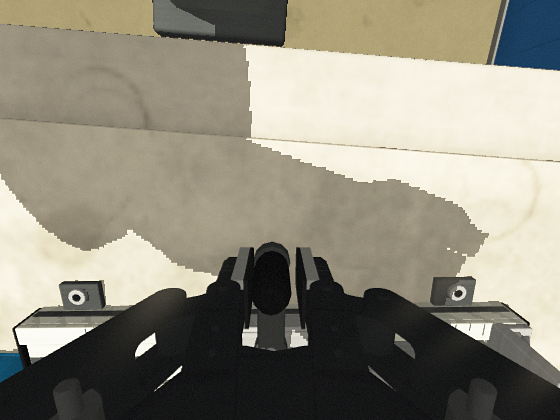

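The post is still between the pads at (270,275). The resistance let go, so I'll swing on and feel whether it comes back.

{"api": "step_arm", "payload": {"increments": [[[-0.001, 0.04, 0], [0, 0, 0.0265]], [[-0.001, 0.04, 0], [0, 0, 0.0265]], [[-0.001, 0.04, 0], [0, 0, 0.0265]], [[-0.001, 0.04, 0], [0, 0, 0.0265]], [[0, 0, 0], [0, 0, 0]], [[0, 0, 0], [0, 0, 0]], [[0, 0, 0], [0, 0, 0]], [[0, 0, 0], [0, 0, 0]], [[0, 0, 0], [0, 0, 0]], [[0, 0, 0], [0, 0, 0]]]}}

```text
time_s: 25.4
position: [0.4653, 0.192, 0.2407]
tool_rot: [[-0.996, 0.091, 0.0], [0.091, 0.996, 0.0], [-0.0, 0.0, -1.0]]
force: [0.2, -0.7, 0.4]
grip_width: 0.0213
finger_force: 0.0
```

{"api": "step_arm", "payload": {"increments": [[[-0.001, 0.04, 0], [0, 0, 0.0265]], [[-0.001, 0.04, 0], [0, 0, 0.0265]], [[-0.001, 0.04, 0], [0, 0, 0.0265]], [[-0.001, 0.04, 0], [0, 0, 0.0265]], [[0, 0, 0], [0, 0, 0]], [[0, 0, 0], [0, 0, 0]], [[0, 0, 0], [0, 0, 0]], [[0, 0, 0], [0, 0, 0]], [[0, 0, 0], [0, 0, 0]], [[0, 0, 0], [0, 0, 0]]]}}

```text
time_s: 26.4
position: [0.4682, 0.2068, 0.2405]
tool_rot: [[-0.967, 0.256, -0.0], [0.256, 0.967, -0.002], [-0.0, -0.002, -1.0]]
force: [-0.7, -7.5, 3.6]
grip_width: 0.0215
finger_force: 3.6
```

```bash
python3 -c "
from h import *
lev()"
```

```text
t 26.4 R 0.0974 th 0.354 th_head 0.349 z 0.2405 w 0.0215 F [-0.7 -7.5  3.6] F_radial,tan [-1.2 -7.4] ff 3.62348310649395 j [ 0.1   0.75 -0.88  1.99  0.82  0.81  0.05]
```

{"api": "step_arm", "payload": {"increments": [[[0, 0.02, 0], [0, 0, 0]], [[0, 0.02, 0], [0, 0, 0]], [[0, 0, 0], [0, 0, 0]], [[0, 0, 0], [0, 0, 0]], [[0, 0, 0], [0, 0, 0]], [[0, 0, 0], [0, 0, 0]], [[0, 0, 0], [0, 0, 0]], [[0, 0, 0], [0, 0, 0]], [[0, 0, 0], [0, 0, 0]], [[0, 0, 0], [0, 0, 0]]]}}

```text
time_s: 27.4
position: [0.4689, 0.2105, 0.2405]
tool_rot: [[-0.967, 0.256, -0.001], [0.256, 0.967, -0.003], [0.0, -0.003, -1.0]]
force: [-2.5, -8.8, 6.4]
grip_width: 0.0212
finger_force: 5.0
```

```bash
python3 -c "
from h import *
lev()"
```

```text
t 27.4 R 0.0977 th 0.392 th_head 0.349 z 0.2405 w 0.0212 F [-2.5 -8.8  6.4] F_radial,tan [ 0.2 -9.1] ff 4.950711876153946 j [ 0.09  0.76 -0.88  1.98  0.82  0.81  0.04]
```

{"api": "step_arm", "payload": {"increments": [[[-0.001, 0.03, 0], [0, 0, 0.02]], [[-0.001, 0.03, 0], [0, 0, 0.02]], [[-0.001, 0.03, 0], [0, 0, 0.02]], [[0, 0, 0], [0, 0, 0.02]], [[0, 0, 0], [0, 0, 0]], [[0, 0, 0], [0, 0, 0]], [[0, 0, 0], [0, 0, 0]], [[0, 0, 0], [0, 0, 0]], [[0, 0, 0], [0, 0, 0]], [[0, 0, 0], [0, 0, 0]]]}}

```text
time_s: 28.4
position: [0.472, 0.2184, 0.2404]
tool_rot: [[-0.927, 0.375, -0.001], [0.375, 0.927, -0.005], [-0.001, -0.005, -1.0]]
force: [-2.1, -14.2, 7.8]
grip_width: 0.0216
finger_force: 7.0
```

```bash
python3 -c "
from h import *
lev()"
```

```text
t 28.4 R 0.0974 th 0.479 th_head 0.476 z 0.2404 w 0.0216 F [ -2.1 -14.2   7.8] F_radial,tan [ -3.4 -14. ] ff 6.9922783970832825 j [ 0.06  0.75 -0.85  1.97  0.8   0.8  -0.07]
```

{"api": "step_arm", "payload": {"increments": [[[-0.001, 0.03, 0], [0, 0, 0.02]], [[-0.001, 0.03, 0], [0, 0, 0.02]], [[-0.001, 0.03, 0], [0, 0, 0.02]], [[-0.001, 0.03, 0], [0, 0, 0.02]], [[0, 0, 0], [0, 0, 0]], [[0, 0, 0], [0, 0, 0]], [[0, 0, 0], [0, 0, 0]], [[0, 0, 0], [0, 0, 0]], [[0, 0, 0], [0, 0, 0]], [[0, 0, 0], [0, 0, 0]]]}}

```text
time_s: 29.4
position: [0.477, 0.2286, 0.2403]
tool_rot: [[-0.872, 0.489, -0.002], [0.489, 0.872, -0.006], [-0.001, -0.007, -1.0]]
force: [-7.6, -18.9, 14.1]
grip_width: 0.0214
finger_force: 10.1
```

```bash
python3 -c "
from h import *
lev()"
```

```text
t 29.4 R 0.0973 th 0.595 th_head 0.602 z 0.2403 w 0.0214 F [ -7.6 -18.9  14.1] F_radial,tan [ -2.6 -20.2] ff 10.144579410552979 j [ 0.02  0.75 -0.82  1.94  0.77  0.8  -0.18]
```

{"api": "step_arm", "payload": {"increments": [[[-0.002, -0.065, 0], [0, 0, -0.0428]], [[-0.009, -0.129, 0], [0, 0, -0.0855]], [[-0.009, -0.129, 0], [0, 0, -0.0855]], [[-0.009, -0.129, 0], [0, 0, -0.0855]], [[-0.009, -0.129, 0], [0, 0, -0.0855]], [[0, 0.02, 0], [0, 0, 0]], [[0, 0, 0], [0, 0, 0]], [[0, 0, -0.2], [0, 0, 0]], [[0, 0, -0.3], [0, 0, 0]], [[0, 0, -0.3], [0, 0, 0]]]}}

```text
time_s: 30.4
position: [0.4651, 0.1778, 0.3217]
tool_rot: [[-0.996, -0.093, -0.001], [-0.093, 0.996, 0.001], [0.001, 0.001, -1.0]]
force: [0.7, -0.4, -0.2]
grip_width: 0.0213
finger_force: 0.0
```

```bash
python3 -c "
from h import *
lev();goto((.553,.281,.32),95.2-360)"
```

```text
t 30.4 R 0.0971 th 0.053 th_head -0.003 z 0.3217 w 0.0213 F [ 0.7 -0.4 -0.2] F_radial,tan [-0.7 -0.5] ff 0.0 j [ 0.29  0.66 -1.07  1.97  0.72  0.96  0.51]
t 30.4 pos [0.4651 0.1778 0.3217] head -174.64 tilt [-0.0007  0.0006] F [ 0.7 -0.4 -0.2] w 0.0213 j7 0.51 | shift [-0.971  0.945  0.017] turn 1.0018
```

{"api": "step_arm", "payload": {"increments": [[[-0.243, 0.236, 0], [0, 0, 0]], [[-0.243, 0.236, 0], [0, 0, 0]], [[-0.243, 0.236, 0], [0, 0, 0]], [[-0.243, 0.236, 0], [0, 0, 0]], [[0, 0, 0], [0, 0, 0.091]], [[0, 0, 0], [0, 0, 0.091]], [[0, 0, 0], [0, 0, 0.091]], [[0, 0, 0], [0, 0, 0.091]], [[0, 0, 0], [0, 0, 0.091]], [[0, 0, 0], [0, 0, 0.091]]], "gripper": 0.75}}

```text
time_s: 31.4
position: [0.5529, 0.2812, 0.3209]
tool_rot: [[-0.718, 0.696, 0.0], [0.696, 0.718, 0.001], [0.0, 0.001, -1.0]]
force: [0.2, -0.8, -1.0]
grip_width: 0.0641
finger_force: 0.0
```

{"api": "step_arm", "payload": {"increments": [[[0, 0, 0], [0, 0, 0.091]], [[0, 0, 0], [0, 0, 0.091]], [[0, 0, 0], [0, 0, 0.091]], [[0, 0, 0], [0, 0, 0.091]], [[0, 0, 0], [0, 0, 0.091]], [[0, 0, 0], [0, 0, 0]], [[0, 0, 0], [0, 0, 0]], [[0, 0, 0], [0, 0, 0]], [[0, 0, 0], [0, 0, 0]], [[0, 0, 0], [0, 0, 0]]]}}

```text
time_s: 32.4
position: [0.5533, 0.28, 0.3206]
tool_rot: [[-0.094, 0.996, -0.0], [0.996, 0.094, 0.0], [0.0, -0.0, -1.0]]
force: [-0.2, 0.3, 0.4]
grip_width: 0.0641
finger_force: 0.0
```

```bash
python3 -c "
from h import *
goto((.553,.281,.207),95.2)"
```

```text
t 32.4 pos [0.5533 0.28   0.3206] head 95.42 tilt [-0.0002  0.0002] F [-0.2  0.3  0.4] w 0.0641 j7 -0.87 | shift [ 0.01  -0.002  1.136] turn 0.0024
```

{"api": "step_arm", "payload": {"increments": [[[0.01, 0, 0], [0, 0, 0.0024]], [[0, 0, 0.35], [0, 0, 0]], [[0, 0, 0.35], [0, 0, 0]], [[0, 0, 0.25], [0, 0, 0]], [[0, 0, 0.1], [0, 0, 0]], [[0, 0, 0.1], [0, 0, 0]], [[0, 0, 0], [0, 0, 0]], [[0, 0, 0], [0, 0, 0]], [[0, 0, 0], [0, 0, 0]], [[0, 0, 0], [0, 0, 0]]]}}

```text
time_s: 33.4
position: [0.5534, 0.2811, 0.2066]
tool_rot: [[-0.09, 0.996, 0.001], [0.996, 0.09, 0.001], [0.0, 0.001, -1.0]]
force: [0.1, -0.5, 0.4]
grip_width: 0.0644
finger_force: 0.0
```

{"api": "step_arm", "payload": {"increments": [[[0, 0, 0], [0, 0, 0]], [[0, 0, 0], [0, 0, 0]], [[0, 0, 0], [0, 0, 0]], [[0, 0, 0], [0, 0, 0]], [[0, 0, 0], [0, 0, 0]], [[0, 0, 0], [0, 0, 0]], [[0, 0, 0], [0, 0, 0]], [[0, 0, 0], [0, 0, 0]], [[0, 0, 0], [0, 0, 0]], [[0, 0, 0], [0, 0, 0]]], "gripper": 0, "newtons": 60}}

```text
time_s: 34.4
position: [0.5533, 0.281, 0.2061]
tool_rot: [[-0.09, 0.996, 0.0], [0.996, 0.09, 0.0], [-0.0, 0.0, -1.0]]
force: [-1.8, -2.1, 6.8]
grip_width: 0.0287
finger_force: 60.6
```

```bash
python3 -c "
from h import *
goto((.553,.281,.207),95.2)"
```

```text
t 34.4 pos [0.5533 0.281  0.2061] head 95.15 tilt [0.0004 0.    ] F [-1.8 -2.1  6.8] w 0.0287 j7 -0.97 | shift [-0.    -0.003 -0.009] turn -0.0006
```

{"api": "step_arm", "payload": {"increments": [[[0, 0, -0.03], [0, 0, 0]], [[0, 0, -0.05], [0, 0, 0]], [[0, 0, -0.1], [0, 0, 0]], [[0, 0, -0.2], [0, 0, 0]], [[0, 0, -0.25], [0, 0, 0]], [[0, 0, -0.25], [0, 0, 0]], [[0, 0, -0.25], [0, 0, 0]], [[0, 0, 0], [0, 0, 0]], [[0, 0, 0], [0, 0, 0]], [[0, 0, 0], [0, 0, 0]]]}}

```text
time_s: 35.4
position: [0.553, 0.2807, 0.3178]
tool_rot: [[-0.09, 0.996, -0.001], [0.996, 0.09, -0.001], [-0.001, -0.001, -1.0]]
force: [0.6, 0.0, -4.5]
grip_width: 0.0289
finger_force: 61.6
```

```bash
python3 -c "
from h import *
goto((.455,-.241,.32),95.5)
s=snapshot('top');im=s['frame'];cv2.imwrite('pics/t2.png',im[:,:,::-1])
"
```

```text
t 35.4 pos [0.553  0.2807 0.3178] head 95.16 tilt [-0.0011 -0.0008] F [ 0.6  0.  -4.5] w 0.0289 j7 -0.88 | shift [-5.108 -1.445 -0.017] turn -0.0038
```

{"api": "step_arm", "payload": {"increments": [[[-0.25, -0.07, 0], [0, 0, 0]], [[-0.43, -0.122, 0], [0, 0, 0]], [[-0.43, -0.122, 0], [0, 0, 0]], [[-0.43, -0.122, 0], [0, 0, 0]], [[-0.43, -0.122, 0], [0, 0, 0]], [[-0.43, -0.122, 0], [0, 0, 0]], [[-0.43, -0.122, 0], [0, 0, 0]], [[-0.43, -0.122, 0], [0, 0, 0]], [[-0.43, -0.122, 0], [0, 0, 0]], [[-0.43, -0.122, 0], [0, 0, 0]]]}}

```text
time_s: 36.45
position: [0.4731, -0.1415, 0.3181]
tool_rot: [[-0.09, 0.996, -0.001], [0.996, 0.09, 0.0], [0.0, -0.001, -1.0]]
force: [0.4, -0.8, -3.3]
grip_width: 0.0289
finger_force: 61.5
```

{"api": "step_arm", "payload": {"increments": [[[-0.43, -0.122, 0], [0, 0, 0]], [[-0.43, -0.122, 0], [0, 0, 0]], [[-0.128, -0.035, 0], [0, 0, 0]], [[0, 0, 0.2], [0, 0, 0]], [[0, 0, 0.3], [0, 0, 0]], [[0, 0, 0.3], [0, 0, 0]], [[0, 0, 0.2], [0, 0, 0]], [[0, 0, 0], [0, 0, 0]], [[0, 0, 0], [0, 0, 0]], [[0, 0, 0], [0, 0, 0]]]}}

```text
time_s: 37.45
position: [0.4554, -0.2407, 0.2197]
tool_rot: [[-0.09, 0.996, 0.001], [0.996, 0.09, -0.0], [-0.001, 0.001, -1.0]]
force: [0.2, 0.0, -3.1]
grip_width: 0.0291
finger_force: 61.3
```

```bash
python3 -c "
from h import *
goto((.455,-.241,.185),95.5)
"
```

```text
t 37.45 pos [ 0.4554 -0.2407  0.2197] head 95.16 tilt [ 0.0011 -0.0004] F [ 0.2  0.  -3.1] w 0.0291 j7 -0.09 | shift [-0.002 -0.004  0.347] turn -0.0038
```

{"api": "step_arm", "payload": {"increments": [[[0, 0, 0.15], [0, 0, 0]], [[0, 0, 0.1], [0, 0, 0]], [[0, 0, 0.04], [0, 0, 0]], [[0, 0, 0.02], [0, 0, 0]], [[0, 0, 0.02], [0, 0, 0]], [[0, 0, 0], [0, 0, 0]], [[0, 0, 0], [0, 0, 0]], [[0, 0, 0], [0, 0, 0]], [[0, 0, 0], [0, 0, 0]], [[0, 0, 0], [0, 0, 0]]]}}

```text
time_s: 38.45
position: [0.455, -0.2407, 0.1858]
tool_rot: [[-0.09, 0.996, 0.0], [0.996, 0.09, -0.0], [-0.0, 0.0, -1.0]]
force: [-0.7, 0.1, -3.8]
grip_width: 0.0289
finger_force: 61.5
```

{"api": "step_arm", "payload": {"increments": [[[0, 0, 0.01], [0, 0, 0]], [[0, 0, 0.01], [0, 0, 0]], [[0, 0, 0], [0, 0, 0]], [[0, 0, 0], [0, 0, 0]], [[0, 0, 0], [0, 0, 0]], [[0, 0, 0], [0, 0, 0]], [[0, 0, 0], [0, 0, 0]], [[0, 0, 0], [0, 0, 0]], [[0, 0, 0], [0, 0, 0]], [[0, 0, 0], [0, 0, 0]]]}}

```text
time_s: 39.45
position: [0.455, -0.2406, 0.1848]
tool_rot: [[-0.09, 0.996, 0.0], [0.996, 0.09, -0.001], [-0.001, 0.0, -1.0]]
force: [-8.1, 3.3, 29.9]
grip_width: 0.0287
finger_force: 65.8
```

{"api": "step_arm", "payload": {"increments": [[[0, 0, -0.01], [0, 0, 0]], [[0, 0, 0], [0, 0, 0]], [[0, 0, 0], [0, 0, 0]], [[0, 0, 0], [0, 0, 0]], [[0, 0, 0], [0, 0, 0]], [[0, 0, 0], [0, 0, 0]], [[0, 0, 0], [0, 0, 0]], [[0, 0, 0], [0, 0, 0]], [[0, 0, 0], [0, 0, 0]], [[0, 0, 0], [0, 0, 0]]]}}

```text
time_s: 40.45
position: [0.4551, -0.2407, 0.1849]
tool_rot: [[-0.09, 0.996, 0.0], [0.996, 0.09, -0.0], [-0.0, 0.0, -1.0]]
force: [-2.5, 0.8, 8.3]
grip_width: 0.0286
finger_force: 63.1
```

{"api": "step_arm", "payload": {"increments": [[[0, 0, 0], [0, 0, 0]], [[0, 0, 0], [0, 0, 0]], [[0, 0, 0], [0, 0, 0]], [[0, 0, 0], [0, 0, 0]], [[0, 0, 0], [0, 0, 0]], [[0, 0, 0], [0, 0, 0]], [[0, 0, -0.1], [0, 0, 0]], [[0, 0, -0.3], [0, 0, 0]], [[0, 0, -0.4], [0, 0, 0]], [[0, 0, -0.4], [0, 0, 0]]], "gripper": 0.55}}

```text
time_s: 41.45
position: [0.4547, -0.2404, 0.3066]
tool_rot: [[-0.091, 0.996, -0.001], [0.996, 0.091, 0.001], [0.001, -0.0, -1.0]]
force: [-0.1, -0.7, 0.2]
grip_width: 0.0472
finger_force: 0.0
```

{"api": "step_arm", "payload": {"increments": [[[0, 0, -0.3], [0, 0, 0]], [[0, 0, -0.3], [0, 0, 0]], [[0, 0, 0], [0, 0, 0]], [[0, 0, 0], [0, 0, 0]], [[0, 0, 0], [0, 0, 0]], [[0, 0, 0], [0, 0, 0]], [[0, 0, 0], [0, 0, 0]], [[0, 0, 0], [0, 0, 0]], [[0, 0, 0], [0, 0, 0]], [[0, 0, 0], [0, 0, 0]]]}}

```text
time_s: 42.45
position: [0.455, -0.2407, 0.3646]
tool_rot: [[-0.09, 0.996, -0.0], [0.996, 0.09, 0.0], [0.0, -0.0, -1.0]]
force: [-0.1, 0.3, 0.5]
grip_width: 0.0469
finger_force: 0.0
```

```bash
python3 - <<'E'
from h import *
goto((.45,-.241,.185),95.5)
s=save('top','top9'); a=load('top0')['frame']
g=lambda x:cv2.cvtColor(x,cv2.COLOR_RGB2GRAY)
# stop position: brightness profile along the jig axis, over the bar-free track strip, expected cheek pixel rows
C=np.array([.5622,.1815]);EY=np.array([-.0906,.9959]);EX=np.array([.9959,.0906])
for x in (-.024,.024):
    pr=[]
    for y in np.arange(.030,.175,.005):
        p=C+EY*y+EX*x; u,v=proj(s,np.array([*p,.028])); pr.append(int(cv2.getRectSubPix(g(s['frame']),(1,1),(u,v))[0,0]))
    print(x,pr)
E
```

```text
t 42.45 pos [ 0.455  -0.2407  0.3646] head 95.16 tilt [-0.0001  0.0002] F [-0.1  0.3  0.5] w 0.0469 j7 0.1 | shift [ 1.000e-03 -5.000e-02  1.796e+00] turn -0.0038
-0.024 [84, 132, 102, 67, 155, 135, 210, 214, 208, 212, 211, 210, 209, 209, 191, 208, 205, 207, 201, 206, 192, 204, 196, 201, 188, 134, 68, 67, 145]
0.024 [99, 148, 105, 65, 164, 114, 205, 210, 210, 211, 210, 209, 210, 209, 206, 207, 207, 207, 206, 204, 204, 203, 204, 204, 201, 130, 68, 68, 132]
```

```bash
python3 -c "
from bench import hand_in
print(hand_in())"
```

```text
the job is handed in; nothing more can be done
None
```

I set the stop against the bar and clamped it until the screw would turn no further, then lowered the bar into the tray, released it and handed the job in at about 42 s. I inferred the tight screw from the lever force (blocked at about 2 N m, two teeth apart) and did not look at the bar after release; the hand-in returned no verdict.

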